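# Close the cam levers of a glass-strip squaring board

## Robot

A 6-joint arm with a two-finger parallel gripper is mounted at the origin on the work surface. World frame = base frame: x ahead of the robot, y to its left, z up, the work surface at z = 0. Lengths are in m, angles in rad, forces in N, time in s.
With the tool pointing down it reaches from about 0.35 to 0.775 m from the base axis. Payload 5.5 kg.
Tool frame: the origin (TCP) lies between the finger pads; the fingertips stand 8 mm ahead of it and the grasp point (between the pads) lies 11 mm behind it; z points along the fingers, y is the line along which they close (so a half turn about z gives the same grasp; the last joint's range is limited). The gripper opens to 85 mm and grips with 20 to 120 N. Pads are 22 mm wide; open, the fingers measure 114 mm over their backs; the gripper's body (76 mm by 85 mm) begins 54 mm behind the grasp point. The pads swing forward as they close: fully open they stand 13 mm farther back than shut.
Start: joints at [1.152, 0.313, 0.046, 1.304, 0, 1.431], TCP at [0.158, 0.553, 0.239] pointing down, gripper open.
Joint ranges: [-2.76, 2.76], [-0.86, 1.69], [-1.03, 1.26], [-2.2, 2.34], [-1.47, 1.5], [-3.14, 3.14]. Speed limits (rad/s): [2.57, 2.57, 3.14, 3.14, 3.14, 3.14].

## Interface

Orientations are given as a unit quaternion [w, x, y, z].
In Python, from workcell import env gives the robot as it stands.
- The arm moves only by the tool move_arm, never from a script. Its argument "moves" is one flat list of numbers, 5 for each row, row after row: the shift along the world's x, y, z in m, then the turn about the world's z in rad, then the finger opening in m, from 0 to 0.0854. A call has 1 to 12 rows; each row is the pose to reach, as a shift and turn from the pose commanded when the call began; what a row does not reach only later rows make up. A row lasts 1/12 s, in which the tool goes at most 41.7 mm and 7.16 degrees, less where a joint would pass 70% of its speed; a pose out of reach is approached as far as the arm can. A call with a gripper value outside its range is refused whole. The fingers move at their own pace and stop on an object; "newtons" is the grip in N (left out, the last holds). Time passes only in rows, so rows that repeat a pose let the fingers close. It gives the time, the measured TCP pose, the force, the opening and the grip force at its end, in the units of the state.
- env.get_state(): the state, without advancing time (a new reading comes with each control period).
- env.read_camera(name): name is "scene" or "top"; returns a dict with "pixels" (480x640x3 uint8, red, green, blue), "camera_matrix" (3x3 intrinsics, pixels), "rvec" (rotation vector, rad) and "tvec" (3), from world to camera coordinates, as OpenCV has them. Camera axes: x right, y down, z forward; pixel columns grow to the right and rows downward; lengths in m; the calibration is good to about 2 mm. A picture is of the moment at which its call begins. There is no depth.
- env.hand_in(): hands the job in; it is judged then, once.
The state is a dict: "clock": time; "joint_pos": joint angles; "qvel": joint speeds; "tau": joint torques, N m; "tcp_pos": TCP position; "orientation": TCP orientation; "wrist_force": force on the tool from outside, world axes, zero at the start; "ft_torque": the same for the moment, N m; "finger_gap": finger opening in m; "grip_force": force on a finger pad.
Only numpy, scipy, OpenCV 4.12 (cv2) and the standard library are available. Lean on these libraries where they do the work, as an engineer would, in place of code of your own. Each camera call takes 0.05 s, during which the arm holds its last target. There are 200 camera calls.

## Task

Five white glass strips lie loosely side by side on the plywood squaring board and have to be squared up for gluing. Push the arms of the two black cam levers outward with a fingertip, each as far as it goes but without forcing it against its stop, so that the cams drive the aluminium packing bar forward and clamp the strips tight against the back fence. Push on the levers only, not on the glass or the bar; grasp and lift nothing, and leave the pen, the jar and everything else standing about where they are.

Things in the scene. Friction and masses are not known exactly. Their poses are not given: they have to be found in the camera images.
- board: plywood squaring board screwed to the bench, 18 mm thick; origin under the middle of the line through the two cam pivots, z up. Its +x (roughly away from the robot) runs over bar and strips to the back fence, +y to the side fence. Extent x -130 to 245, y +-190 mm. Fences of aluminium, 22 mm high: back fence's face at x 207.8 mm, side fence's face at y 126 mm (x 71 to 208)
- cam_left (a joint): black cam lever, pivot at board y +70 mm: a 60 mm round cam, 14 mm off centre, with a straight arm. 0 = fully open, 1.70 rad = closed on its stop; closing is clockwise from above. At value q the arm points 1.70 - q rad counter-clockwise of board +y: at 1.70 along +y, outward, parallel to the bar; at 0 near -x. Needs about 0.15 N m (2 N near the end); stays where left
- cam_right (a joint): mirror image of cam_left, pivot at board y -70 mm. 0 = fully open, 1.70 rad = closed on its stop; closing is counter-clockwise from above. At value q the arm points 1.70 - q rad clockwise of board -y: at 1.70 along -y, outward, parallel to the bar; at 0 near board -x. Same stiffness
- cam_left_hinge (a point): pivot axis of the left cam lever, at the board's top surface
- cam_right_hinge (a point): pivot axis of the right cam lever, at the board's top surface
- cam_left_tip (a point): on the centre line of the left lever's arm, 106 mm from the pivot and 9 mm short of the rounded end, on its upper face. The arm is 14 mm wide (18 mm at the rounded end) and fills the height from 1 to 19 mm above the board's top, upright sides; a bolt head stands 8 mm higher over the pivot
- cam_right_tip (a point): the same point on the right lever's arm
- bar: the loose aluminium packing bar, 20 x 240 x 16 mm, lying along board y between the cams and the strips; origin at the centre of its underside
- strip1: first (next to the bar) of the five loose strips of white glass lying side by side along board y, 35 x 220 x 6 mm; origin at the centre of its underside, x across the strip
- strip2: second of the five loose strips of white glass lying side by side along board y, 20 x 220 x 6 mm; origin at the centre of its underside, x across the strip
- strip3: third of the five loose strips of white glass lying side by side along board y, 30 x 220 x 6 mm; origin at the centre of its underside, x across the strip
- strip4: fourth of the five loose strips of white glass lying side by side along board y, 25 x 220 x 6 mm; origin at the centre of its underside, x across the strip
- strip5: fifth (next to the back fence) of the five loose strips of white glass lying side by side along board y, 35 x 220 x 6 mm; origin at the centre of its underside, x across the strip
- marker: white marker pen with a black cap lying on the board between the two levers, 134 mm long along its x, 14 mm thick; origin under its middle
- jar: small closed glass jar standing on the board beyond the strips' ends, 42 mm across, 55 mm high; origin at the centre of its underside
- nippers: wheeled glass nippers lying on the bench, about 180 x 75 x 19 mm, handles to -x; origin near the middle, on the underside
- disc: pale glass disc lying on the bench, 100 mm across, 6 mm thick; origin at the centre of its underside
- offcut: single white glass strip lying on the bench, 160 x 28 x 6 mm; origin at the centre of its underside
- glue: white glue bottle standing on the bench, 44 mm across, 115 mm high; origin at the centre of its underside
- ramekin: small white ceramic cup on the bench, 84 mm across, 45 mm high; origin at the centre of its underside

How it is judged:
At the end, for the whole second after the job is handed in: Both cam joints past 1.6 rad and at rest; the bar flat, square to the board (0.02 rad), its centre past board x 51.5 mm and pressing on the first strip with over 0.5 N; the fifth strip within 1.5 mm of the back fence; all strips flat on the board (value of joint each of cam_left, cam_right above 1.6 rad and velocity of joint each of cam_left, cam_right below 0.05 rad/s and contact force between bar and strip1 above 0.5 N and angle between the y axis of bar and the y axis of board, either way round below 0.02 rad and x of bar in the frame of board above 0.0515 m and z of each of bar, strip1, strip2, strip3, strip4, strip5 in the frame of board below 0.021 m and angle between each of bar, strip1, strip2, strip3, strip4, strip5's own z axis and vertical below 0.06 rad and x of strip5 in the frame of board above 0.1888 m); the robot touches nothing.
It fails at once if a lever or the board is gripped in the fingers, or forced (over 35 N) (contact force between the fingers and board above 35 N).
It fails at once if a finger pushes on the glass strips or the packing bar (contact force between the fingers and strip1 above 2 N or contact force between the fingers and strip2 above 2 N or contact force between the fingers and strip3 above 2 N or contact force between the fingers and strip4 above 2 N or contact force between the fingers and strip5 above 2 N or contact force between the fingers and bar above 2 N).
It fails at once if a strip or the bar is lifted off the board (height (world z) of any of strip1, strip2, strip3, strip4, strip5, bar above 0.03 m).
It fails at once if a thing standing by is pushed away, picked up or knocked over (distance of any of marker, jar, nippers, disc, offcut, glue, ramekin from where it was at the start of the episode above 0.02 m or angle between any of jar, glue, ramekin's own z axis and vertical above 0.5 rad).
It also fails if it takes over 58 s, if anything falls off the work surface, if the arm or the gripper's body presses on something with over 40 N, if the wrist force passes 120 N, or if a joint passes its speed limit or range.

## Working session

There is one attempt and no reset: what is moved stays moved. The work goes in short steps, Python scripts to look and compute and a tool call to move; the robot and the scene stay as the last step left them, time stands still between calls to the robot, and variables do not carry over. Pictures are saved under pics/ and viewed, at most 10 in all, crops included, and the job is handed in when it is done.

Besides the shell and the picture viewer there is one more tool, called after "Request:" in YAML: its name, and indented under it one key for each argument. move_arm: Moves the arm, as the interface text tells. Its arguments: {"type":"object","properties":{"moves":{"type":"array"},"newtons":{"type":"number"}},"required":["moves"]}

```bash
mkdir -p pics
cat > h.py <<'E'
import numpy as np, cv2, pickle
from workcell import env
def shot(n,tag):
    c=env.read_camera(n); cv2.imwrite(f'pics/{tag}.png',c['pixels'][:,:,::-1]); pickle.dump(c,open(f'{tag}.pkl','wb')); return c
def ray(c,u,v):
    R,_=cv2.Rodrigues(np.array(c['rvec'],float)); p=cv2.undistortPoints(np.array([[[u,v]]],float),c['camera_matrix'],None)[0,0]
    return -R.T@np.ravel(c['tvec']), R.T@np.array([p[0],p[1],1.])
def onz(c,u,v,z):
    o,d=ray(c,u,v); return o+d*(z-o[2])/d[2]
def tri(c1,p1,c2,p2):
    o1,d1=ray(c1,*p1); o2,d2=ray(c2,*p2); s=np.linalg.lstsq(np.c_[d1,-d2],o2-o1,rcond=None)[0]
    a,b=o1+d1*s[0],o2+d2*s[1]; return (a+b)/2, np.linalg.norm(a-b)
def proj(c,P):
    return cv2.projectPoints(np.array(P,float).reshape(-1,3),np.array(c['rvec'],float),np.array(c['tvec'],float),c['camera_matrix'],None)[0][:,0]
E
python3 - <<'E'
from h import *
for n in('scene','top'): c=shot(n,n+'0'); print(ray(c,320,240))
print(env.get_state())
E
```

```text
(array([ 1.33999269, -0.51411865,  0.83784433]), array([-0.6208563 ,  0.41610791, -0.66441643]))
(array([ 0.42869996, -0.0319507 ,  1.14564492]), array([ 0.14753091,  0.02373538, -0.98885078]))
{'clock': 0.1, 'joint_pos': array([ 1.15242441e+00,  3.13947962e-01,  4.51212908e-02,  1.30360334e+00,
       -2.99804133e-05,  1.43119594e+00]), 'qvel': array([-0.00024796, -0.00106138,  0.00285708, -0.00045009, -0.00040771,
        0.00094798]), 'tau': array([ 3.22052889e-03, -4.81723130e+01,  2.99245656e+01,  1.25751510e-02,
       -1.09355713e-04,  4.04418216e-06]), 'tcp_pos': array([0.15806677, 0.55239905, 0.23849687]), 'orientation': array([-2.10532596e-04,  1.38934806e-01,  9.90301193e-01, -7.89388039e-04]), 'wrist_force': array([-0.24267266,  0.34430324,  1.06170963]), 'ft_torque': array([0.01012631, 0.02433514, 0.00937821]), 'grip_force': 0.0, 'finger_gap': 0.08588830227780136}
```

View pics/top0.png

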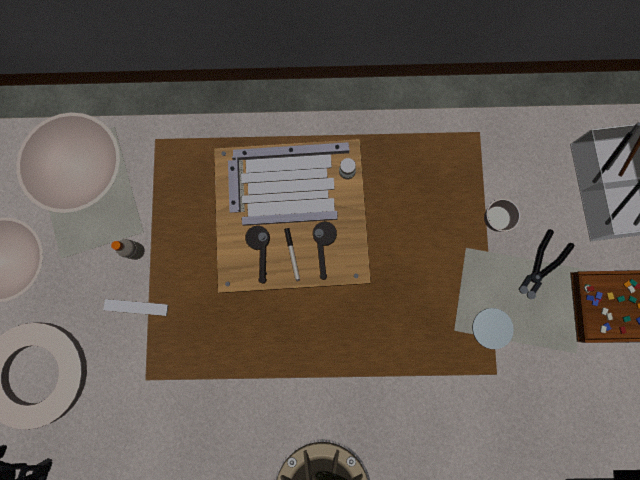

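View pics/scene0.png

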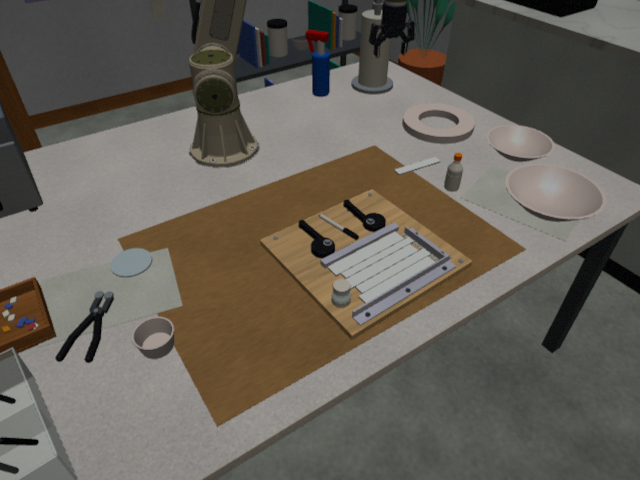

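The top view shows the board with corners about (215,149), (360,139), (370,284) and (218,291). The left lever runs from pivot (263,237) to tip (262,281), the right from pivot (320,236) to tip (323,277), with the pen between them at (287,230)–(297,279). I'll enlarge both views.

Run:
```python
import cv2
a=cv2.imread('pics/top0.png')[135:297,205:375]; cv2.imwrite('pics/topc.png',cv2.resize(a,None,fx=3.7,fy=3.7,interpolation=cv2.INTER_CUBIC).clip(0,255))
a=cv2.imread('pics/scene0.png')[185:335,260:475]; cv2.imwrite('pics/scenec.png',cv2.resize(a,None,fx=3.7,fy=3.7,interpolation=cv2.INTER_CUBIC))
```

```text
(no output)
```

View pics/topc.png

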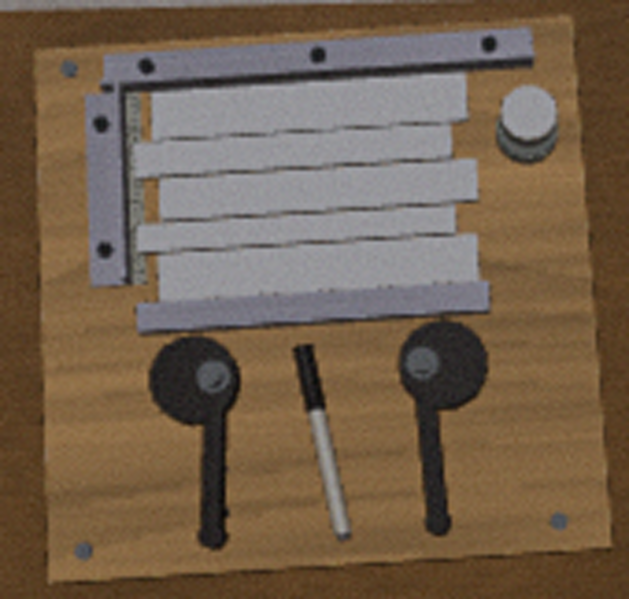

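View pics/scenec.png

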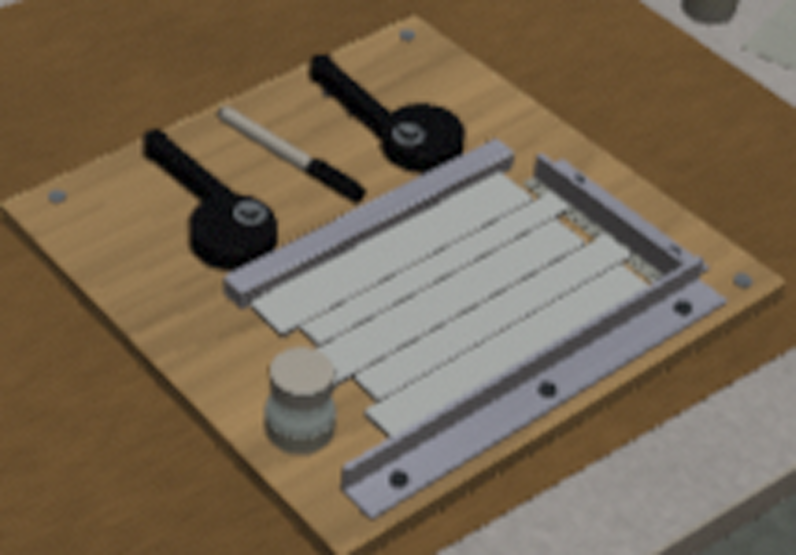

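The crops show:

| Point | Top crop | Scene crop |
|---|---|---|
| Left bolt | (213,376) | (408,131) |
| Right bolt | (421,362) | (250,212) |
| Left arm end | (213,536) | (321,68) |
| Right arm end | (438,521) | (156,143) |

The pen runs from (303,346) to (343,536) in the top crop.

```bash
cat >> h.py <<'E'
def load():
    return pickle.load(open('top0.pkl','rb')),pickle.load(open('scene0.pkl','rb'))
E
python3 - <<'E'
from h import *
from scipy.optimize import least_squares
t,s=load()
T=lambda u,v:(205+(u+.5)/3.7-.5,135+(v+.5)/3.7-.5); S=lambda u,v:(260+(u+.5)/3.7-.5,185+(v+.5)/3.7-.5)
for n,a,b in [('bL',(213,376),(408,131)),('bR',(421,362),(250,212)),('tL',(213,536),(321,68)),('tR',(438,521),(156,143)),('cor-+',(48,582),(415,15)),('cor++',(35,48),(784,283)),('penA',(303,346),(360,195)),('penB',(343,536),(222,113))]:
    print(n,*tri(t,T(*a),s,S(*b)))
# board fit
pt=[((-.13,.19,.018),(48,582)),((-.13,-.19,.018),(610,547)),((.245,-.19,.018),(572,16)),((.245,.19,.018),(35,48)),((0,.07,.045),(213,376)),((0,-.07,.045),(421,362))]
ps=[((-.13,.19,.018),(415,15)),((-.13,-.19,.018),(2,205)),((.245,.19,.018),(784,283)),((0,.07,.045),(408,131)),((0,-.07,.045),(250,212))]
def W(p,P):
    c,q=np.cos(p[2]),np.sin(p[2]); return np.array([p[0]+c*P[0]-q*P[1],p[1]+q*P[0]+c*P[1],P[2]+p[3]])
f=lambda p:np.ravel([proj(t,W(p,P))[0]-T(*u) for P,u in pt]+[proj(s,W(p,P))[0]-S(*u) for P,u in ps])
r=least_squares(f,[.5,0,0,0]); print(r.x); print(r.fun.reshape(-1,2).round(1).tolist())
p=r.x;p[3]=0
# in board frame
def B(w): d=np.array(w[:2])-p[:2]; c,q=np.cos(p[2]),np.sin(p[2]); return (1000*np.array([c*d[0]+q*d[1],-q*d[0]+c*d[1]])).round(1)
for n,u,z in [('tL',(213,536),.037),('tR',(438,521),.037),('pA',(303,346),.025),('pB',(343,536),.025),('jar',(528,112),.073),('bar1',(137,330),.034),('bar2',(488,310),.034)]:
    w=onz(t,*T(*u),z);print(n,w.round(4),B(w))
E
```

```text
bL [0.60473046 0.1361025  0.04310341] 0.0020879885760575942
bR [ 0.61172476 -0.00296547  0.04093281] 0.0026435619082722404
tL [0.49911491 0.13780649 0.03100848] 0.0016242551269581506
tR [ 0.50631786 -0.01191729  0.03218898] 0.0014932410561056208
cor-+ [0.47105613 0.25044101 0.0180131 ] 0.0019481816759841643
cor++ [0.84387586 0.2652007  0.01850659] 0.004072373020759827
penA [0.62679981 0.07776307 0.02766331] 0.0013423634400171359
penB [0.49752486 0.0510601  0.02565781] 0.0031076254206238983
[ 0.608314    0.06711908  0.04373717 -0.00231994]
[[0.2, 0.6], [0.9, 0.6], [0.3, -0.0], [0.0, 0.6], [0.0, 0.0], [0.4, 0.3], [0.3, 0.3], [-0.4, 0.2], [1.6, 0.4], [0.8, 0.0], [0.5, -0.7]]
tL [0.4992 0.1376 0.037 ] [-106.    75.2]
tR [ 0.5063 -0.0114  0.037 ] [-105.3  -73.9]
pA [0.6276 0.0786 0.025 ] [19.8 10.6]
pB [0.4983 0.0525 0.025 ] [-110.5   -9.8]
jar [ 0.7735 -0.0761  0.073 ] [ 158.8 -150.3]
bar1 [0.6392 0.1899 0.034 ] [ 36.3 121.4]
bar2 [ 0.6482 -0.0474  0.034 ] [  34.9 -116.1]
```

```bash
cat > plan.py <<'E'
from h import *
p=[.6085,.0670,.0437]
def tgt(side,q,gap,r=.088,h=.0215):
    s=1 if side=='L' else -1; a=1.7-q
    u=np.array([-np.sin(a),s*np.cos(a)]); d=np.array([np.cos(a),s*np.sin(a)])
    b=np.array([0,s*.07])+r*u-(h+gap)*d
    c,k=np.cos(p[2]),np.sin(p[2]); yaw=p[2]+(a if s>0 else np.pi-a)
    return np.array([p[0]+c*b[0]-k*b[1],p[1]+k*b[0]+c*b[1],yaw])
E
python3 - <<'E'
from plan import *
np.set_printoptions(suppress=True)
o=env.get_state()['orientation'];print('yaw',2*np.arctan2(o[2],o[1])-np.pi/2)
for sd in 'LR':
    print(sd,'app',tgt(sd,.18,.014).round(4))
    for q in np.r_[.18,.3:1.7:.1,1.65]: print(round(q,2),tgt(sd,q,0).round(4))
E
```

```text
yaw 1.2920248174490805
L app [0.5172 0.1021 1.5637]
0.18 [0.5173 0.1161 1.5637]
0.3 [0.5154 0.1268 1.4437]
0.4 [0.5149 0.1358 1.3437]
0.5 [0.5152 0.1448 1.2437]
0.6 [0.5164 0.1538 1.1437]
0.7 [0.5186 0.1626 1.0437]
0.8 [0.5216 0.1712 0.9437]
0.9 [0.5254 0.1794 0.8437]
1.0 [0.53   0.1871 0.7437]
1.1 [0.5354 0.1944 0.6437]
1.2 [0.5415 0.2011 0.5437]
1.3 [0.5482 0.2072 0.4437]
1.4 [0.5555 0.2125 0.3437]
1.5 [0.5633 0.2171 0.2437]
1.6 [0.5716 0.2209 0.1437]
1.65 [0.5758 0.2225 0.0937]
R app [0.5206 0.0241 1.6653]
0.18 [0.5219 0.0102 1.6653]
0.3 [ 0.521  -0.0007  1.7853]
0.4 [ 0.5212 -0.0097  1.8853]
0.5 [ 0.5224 -0.0187  1.9853]
0.6 [ 0.5244 -0.0275  2.0853]
0.7 [ 0.5273 -0.0361  2.1853]
0.8 [ 0.531  -0.0444  2.2853]
0.9 [ 0.5355 -0.0522  2.3853]
1.0 [ 0.5408 -0.0595  2.4853]
1.1 [ 0.5468 -0.0663  2.5853]
1.2 [ 0.5535 -0.0725  2.6853]
1.3 [ 0.5607 -0.0779  2.7853]
1.4 [ 0.5685 -0.0826  2.8853]
1.5 [ 0.5766 -0.0865  2.9853]
1.6 [ 0.5851 -0.0896  3.0853]
1.65 [ 0.5895 -0.0908  3.1353]
```

Request:
move_arm:
  moves: [0.026,-0.032,-0.005,0.02,0.02,0.052,-0.064,-0.01,0.04,0,0.078,-0.096,-0.015,0.06,0,0.104,-0.128,-0.02,0.08,0,0.13,-0.16,-0.025,0.1,0,0.156,-0.192,-0.03,0.12,0,0.182,-0.224,-0.035,0.14,0,0.208,-0.256,-0.04,0.17,0,0.234,-0.288,-0.045,0.19,0,0.26,-0.32,-0.05,0.22,0,0.286,-0.352,-0.055,0.25,0,0.312,-0.384,-0.06,0.272,0]
  newtons: 30

```text
clock: 1.1
tcp_pos: [0.4709, 0.1669, 0.1789]
orientation: [-0.0, 0.003, 1.0, 0.0]
wrist_force: [0.9, 0.8, -0.1]
finger_gap: -0.0005
grip_force: 0.0
```

Request:
move_arm:
  moves: [0.024,-0.033,0,0,0,0.047,-0.066,0,0,0,0.047,-0.066,-0.04,0,0,0.047,-0.066,-0.08,0,0,0.047,-0.066,-0.105,0,0,0.047,-0.066,-0.125,0,0,0.047,-0.066,-0.137,0,0,0.047,-0.066,-0.144,0,0,0.047,-0.066,-0.144,0,0]

```text
clock: 1.85
tcp_pos: [0.5158, 0.1027, 0.0335]
orientation: [-0.002, 0.003, 1.0, -0.0]
wrist_force: [-0.6, 0.4, 0.5]
finger_gap: -0.0001
grip_force: 0.0
```

Run:
```python
from h import *
s=shot('scene','s1'); t=shot('top','t1')
a=s['pixels'][170:290,285:425,::-1]; b=t['pixels'][190:310,205:345,::-1]
cv2.imwrite('pics/c1.png',cv2.resize(np.hstack([a,b]),None,fx=2.85,fy=2.85,interpolation=cv2.INTER_CUBIC))
st=env.get_state();print(st['clock'],st['tcp_pos'],st['wrist_force'])
```

```text
1.95 [0.5175024  0.10289451 0.03565328] [-0.33679006  0.04371586 -0.00477521]
```

View pics/c1.png

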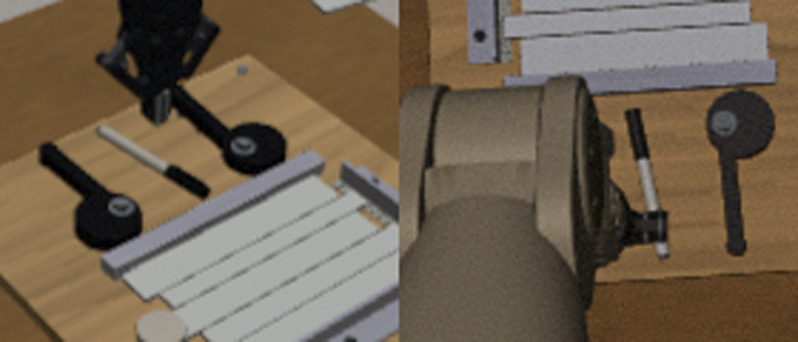

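The left crop shows the closed fingertips at (158,115), clear between the pen and the left arm. I'll push the left lever partway now.

Request:
move_arm:
  moves: [0,0.007,-0.003,0,0,0,0.014,-0.003,0,0,-0.002,0.025,-0.003,-0.12,0,-0.002,0.034,-0.003,-0.22,0,-0.002,0.043,-0.003,-0.32,0,-0.001,0.052,-0.003,-0.42,0,0.002,0.061,-0.003,-0.52,0,0.005,0.069,-0.003,-0.62,0,0.008,0.077,-0.003,-0.72,0,0.013,0.085,-0.003,-0.82,0,0.016,0.089,-0.003,-0.87,0,0.016,0.089,-0.003,-0.87,0]

```text
clock: 2.95
tcp_pos: [0.5339, 0.193, 0.033]
orientation: [0.001, 0.424, 0.905, 0.0]
wrist_force: [-0.7, 0.1, 0.0]
finger_gap: 0.0001
grip_force: 0.0
```

Run:
```python
from h import *
s=shot('scene','s2')
a=s['pixels'][170:320,280:480,::-1]
cv2.imwrite('pics/c2.png',cv2.resize(a,None,fx=3.5,fy=3.5,interpolation=cv2.INTER_CUBIC))
st=env.get_state();print(st['clock'],st['tcp_pos'],st['wrist_force'])
```

```text
3.0 [0.5336377  0.19288431 0.03293363] [-0.26486728 -0.13427176 -0.58962107]
```

View pics/c2.png

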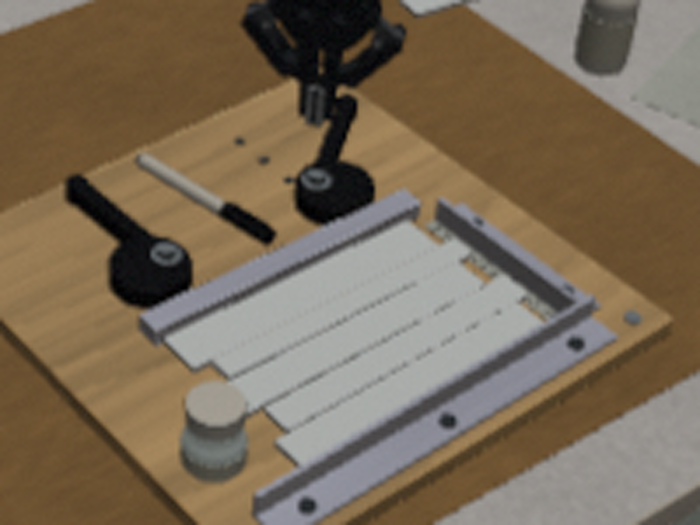

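Request:
move_arm:
  moves: [-0.006,-0.006,0,0,0,-0.01,-0.012,0.03,0,0,-0.012,-0.03,0.06,0.12,0,-0.012,-0.06,0.06,0.24,0,-0.012,-0.09,0.06,0.36,0,-0.012,-0.12,0.06,0.48,0,-0.012,-0.15,0.06,0.6,0,-0.012,-0.171,0.06,0.72,0,-0.012,-0.171,0.06,0.84,0,-0.012,-0.171,0.06,0.97,0,-0.012,-0.171,0.06,0.97,0]

```text
clock: 3.92
tcp_pos: [0.5206, 0.02, 0.0926]
orientation: [0.0, -0.048, 0.999, 0.0]
wrist_force: [0.1, 0.1, 0.2]
finger_gap: 0.0001
grip_force: 0.0
```

```bash
cat >> plan.py <<'E'
from scipy.optimize import minimize_scalar
def qfit(c,side,pix):
    s=1 if side=='L' else -1
    def P(q):
        a=1.7-q; b=np.array([-.106*np.sin(a),s*(.07+.106*np.cos(a))]); c_,k=np.cos(p[2]),np.sin(p[2])
        return [p[0]+c_*b[0]-k*b[1],p[1]+k*b[0]+c_*b[1],.037]
    r=minimize_scalar(lambda q:np.linalg.norm(proj(c,P(q))[0]-pix),bounds=(0,1.8),method='bounded'); return r.x,r.fun
E
python3 - <<'E'
from plan import *
t,s=load()
print(qfit(s,'L',(260+321/3.7,185+68/3.7)),qfit(s,'R',(260+156/3.7,185+143/3.7)))
print(qfit(s,'L',(280+346/3.5,170+105/3.5)))
st=env.get_state();print(st['clock'],st['tcp_pos'],st['wrist_force'])
E
```

```text
(np.float64(0.15434822317400773), np.float64(1.8979349657319005)) (np.float64(0.18938687146911573), np.float64(1.775416684182408))
(np.float64(1.0654386014850652), np.float64(1.460369486598232))
3.9167 [0.52061209 0.01999098 0.09256423] [0.05773918 0.05911169 0.15734677]
```

Request:
move_arm:
  moves: [0,0,-0.03,0,0,0,0,-0.05,0,0,0,0,-0.06,0,0,0,-0.005,-0.06,0,0,0.001,-0.01,-0.06,0,0,0,-0.021,-0.06,0.12,0,0,-0.03,-0.06,0.22,0,0.001,-0.039,-0.06,0.32,0,0.003,-0.047,-0.06,0.42,0,0.006,-0.056,-0.06,0.52,0,0.01,-0.064,-0.06,0.62,0,0.014,-0.072,-0.06,0.72,0]

```text
clock: 4.92
tcp_pos: [0.5355, -0.0514, 0.0337]
orientation: [0.0, -0.397, 0.918, 0.0]
wrist_force: [-0.9, 3.1, -0.4]
finger_gap: -0.0003
grip_force: 1.3
```

Request:
move_arm:
  moves: [0.006,-0.0075,0,0.1,0,0.012,-0.014,0,0.2,0,0.0185,-0.0205,0,0.3,0,0.026,-0.026,0,0.4,0,0.0335,-0.0305,0,0.5,0,0.0415,-0.0345,0,0.6,0,0.046,-0.036,0,0.65,0,0.05,-0.0375,0,0.7,0,0.0525,-0.038,0,0.73,0,0.0525,-0.038,0,0.73,0]

```text
clock: 5.75
tcp_pos: [0.5836, -0.0891, 0.0327]
orientation: [-0.003, -0.697, 0.717, 0.003]
wrist_force: [-10.2, -0.3, 3.9]
finger_gap: -0.0
grip_force: 5.5
```

Run:
```python
from h import *
s=shot('scene','s3')
a=s['pixels'][170:320,270:470,::-1]
cv2.imwrite('pics/c3.png',cv2.resize(a,None,fx=3.5,fy=3.5,interpolation=cv2.INTER_CUBIC))
st=env.get_state();print(st['clock'],st['tcp_pos'],st['wrist_force'])
```

```text
5.8 [ 0.58369702 -0.08907554  0.03270293] [-10.60748233   0.2659062    4.67090868]
```

View pics/c3.png

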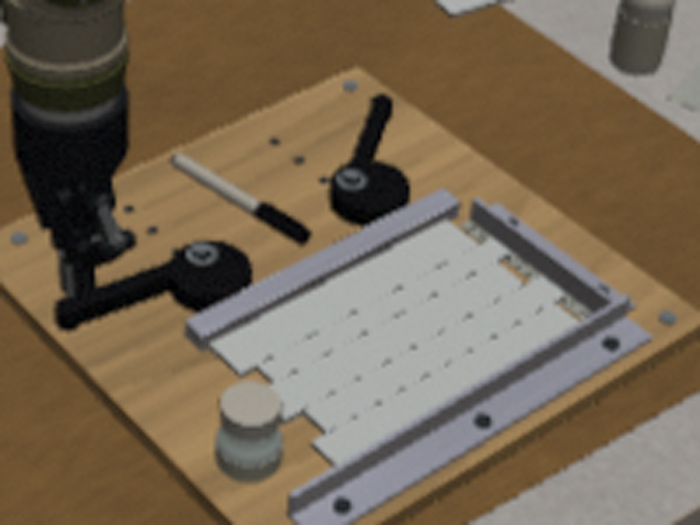

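The right arm is now almost parallel to the bar, with its pivot at (203,254) and its tip near (74,306). The bar touches the strips, and the finger feels about 10 N.

Run:
```python
from plan import *
s=pickle.load(open('s3.pkl','rb'))
for e in [(70,308),(74,306),(68,303)]: print(qfit(s,'R',(270+e[0]/3.5,170+e[1]/3.5)))
print(qfit(s,'L',(270+379/3.5,170+104/3.5)))
# inverse from TCP
x=env.get_state()['tcp_pos']
print(min(np.arange(1.2,1.75,.01),key=lambda q:np.linalg.norm(tgt('R',q,0)[:2]-x[:2])))
```

```text
(np.float64(1.6021800499893342), np.float64(0.0835101123251757))
(np.float64(1.6102483198054725), np.float64(1.3336307462697057))
(np.float64(1.556898109376405), np.float64(0.4781252783913606))
(np.float64(1.0490821337026819), np.float64(1.279100007732813))
1.5800000000000003
```

Request:
move_arm:
  moves: [0.002,-0.0005,0,0.02,0,0.003,-0.001,0,0.03,0,0.004,-0.001,0,0.03,0,0.004,-0.001,0,0.03,0]

```text
clock: 6.13
tcp_pos: [0.5858, -0.0899, 0.0325]
orientation: [0.004, 0.707, -0.707, -0.004]
wrist_force: [-14.5, 1.1, 7.3]
finger_gap: 0.0002
grip_force: 7.5
```

Request:
move_arm:
  moves: [-0.008,0,0,0,0,-0.02,0,0.02,-0.05,0,-0.03,0.01,0.05,-0.17,0,-0.04,0.03,0.07,-0.29,0,-0.05,0.06,0.07,-0.41,0,-0.06,0.09,0.07,-0.53,0,-0.066,0.12,0.07,-0.65,0,-0.066,0.15,0.07,-0.77,0,-0.066,0.18,0.07,-0.89,0,-0.066,0.21,0.07,-1.01,0,-0.066,0.24,0.07,-1.13,0,-0.066,0.275,0.07,-1.25,0]

```text
clock: 7.13
tcp_pos: [0.527, 0.1857, 0.1043]
orientation: [0.002, -0.157, 0.988, -0.0]
wrist_force: [0.6, -0.5, 0.5]
finger_gap: -0.0003
grip_force: 0.0
```

Request:
move_arm:
  moves: [0,0,0,-0.12,0,0,0,0,-0.24,0,0,0,0,-0.36,0,0,0,0,-0.48,0,0,0,0,-0.6,0,0,0,0,-0.72,0,0,0,0,-0.84,0,0,0,0,-0.96,0,0,0,0,-1.08,0,0,0,0,-1.2,0,0,0,-0.03,-1.2,0,0,0,-0.05,-1.2,0]

```text
clock: 8.13
tcp_pos: [0.5281, 0.1849, 0.0539]
orientation: [0.002, 0.425, 0.905, 0.002]
wrist_force: [-0.6, 0.0, -0.9]
finger_gap: -0.0003
grip_force: 0.0
```

Request:
move_arm:
  moves: [0,0,-0.02,0,0,0,0,-0.02,0,0,0.0075,0.007,-0.02,0,0,0.01,0.0105,-0.02,-0.05,0,0.016,0.017,-0.02,-0.15,0,0.0225,0.023,-0.02,-0.25,0,0.03,0.0285,-0.02,-0.35,0,0.038,0.033,-0.02,-0.45,0,0.042,0.035,-0.02,-0.5,0,0.046,0.037,-0.02,-0.55,0,0.0505,0.0385,-0.02,-0.6,0,0.0505,0.0385,-0.02,-0.6,0]

```text
clock: 9.13
tcp_pos: [0.5729, 0.222, 0.0339]
orientation: [-0.001, 0.674, 0.739, -0.003]
wrist_force: [-10.1, -5.2, 6.5]
finger_gap: 0.0002
grip_force: 6.2
```

Run:
```python
from h import *
s=shot('scene','s4')
a=s['pixels'][170:320,270:470,::-1]
cv2.imwrite('pics/c4.png',cv2.resize(a,None,fx=4,fy=4,interpolation=cv2.INTER_CUBIC))
st=env.get_state();print(st['clock'],st['tcp_pos'],st['wrist_force'])
```

```text
9.1833 [0.5730626  0.22203474 0.03385526] [-9.25336358 -4.34063412  6.54914854]
```

View pics/c4.png

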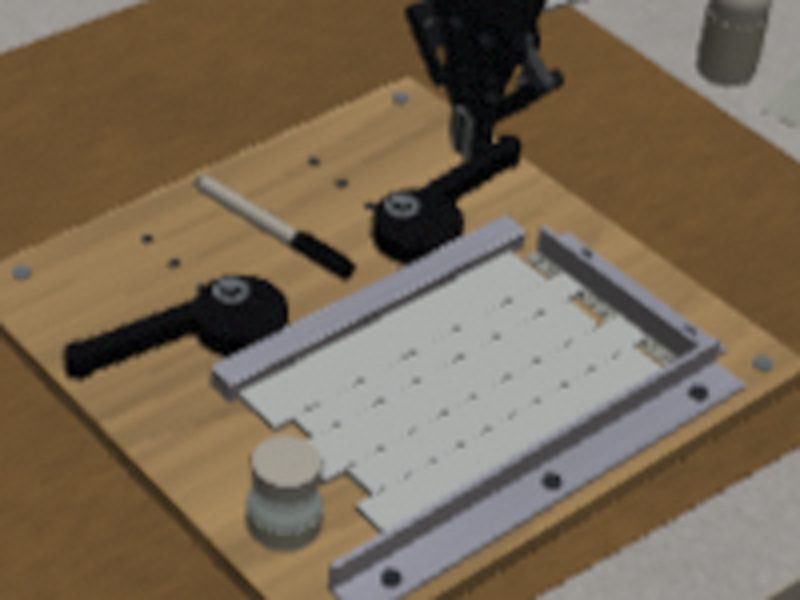

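The left arm tip is at about (509,149) and the right arm tip at about (80,355). The strips look closed up.

Run:
```python
from plan import *
s=pickle.load(open('s4.pkl','rb'))
g=lambda e:(270+(e[0]+.5)/4-.5,170+(e[1]+.5)/4-.5)
for sd,e in [('L',(509,149)),('L',(508,146)),('L',(508,152)),('R',(80,355)),('R',(82,352)),('R',(80,359))]: print(sd,e,qfit(s,sd,g(e)))
x=env.get_state()['tcp_pos']
print(min(np.arange(1.2,1.75,.01),key=lambda q:np.linalg.norm(tgt('L',q,0)[:2]-x[:2])))
```

```text
L (509, 149) (np.float64(1.6096135728493886), np.float64(1.7102458250138075))
L (508, 146) (np.float64(1.5916249567876957), np.float64(1.1950812870820287))
L (508, 152) (np.float64(1.6150495691605617), np.float64(2.480578590167621))
R (80, 355) (np.float64(1.6040136271924292), np.float64(0.44318909293633396))
R (82, 352) (np.float64(1.5955968075849611), np.float64(0.41289175309716447))
R (80, 359) (np.float64(1.6263994704825968), np.float64(1.0742049519460255))
1.6200000000000003
```

Both levers are near 1.61 rad, so I'll push the left a little further while watching the force.

Request:
move_arm:
  moves: [0.002,0.0005,0,-0.02,0,0.004,0.001,0,-0.03,0,0.004,0.001,0,-0.04,0,0.004,0.001,0,-0.04,0]

```text
clock: 9.52
tcp_pos: [0.5754, 0.223, 0.0337]
orientation: [-0.002, 0.688, 0.726, -0.004]
wrist_force: [-13.0, -3.9, 7.4]
finger_gap: 0.0001
grip_force: 8.1
```

Request:
move_arm:
  moves: [0.002,0.0005,0,0,0,0.003,0.0005,0,0,0,0.003,0.0005,0,0,0,0.003,0.0005,0,0,0]

```text
clock: 9.85
tcp_pos: [0.5761, 0.2232, 0.0335]
orientation: [-0.003, 0.688, 0.726, -0.005]
wrist_force: [-19.3, -4.6, 12.2]
finger_gap: -0.0003
grip_force: 11.5
```

Request:
move_arm:
  moves: [-0.008,0,0,0,0,-0.016,0,0.01,0,0,-0.016,-0.005,0.045,0,0,-0.014,-0.035,0.07,-0.02,0,-0.011,-0.074,0.07,-0.04,0,-0.011,-0.114,0.07,-0.05,0,-0.011,-0.154,0.07,-0.05,0,-0.011,-0.194,0.07,-0.05,0,-0.011,-0.234,0.07,-0.05,0,-0.011,-0.274,0.07,-0.05,0,-0.011,-0.314,0.07,-0.05,0,-0.011,-0.314,0.07,-0.05,0]

```text
clock: 10.85
tcp_pos: [0.5742, -0.0967, 0.1053]
orientation: [0.004, 0.708, 0.706, 0.0]
wrist_force: [1.2, 0.4, -0.3]
finger_gap: -0.0001
grip_force: 0.0
```

Request:
move_arm:
  moves: [0,0,-0.035,0,0,0,0,-0.06,0,0,0,0,-0.07,0,0,0,0,-0.07,0,0,0.006,0,-0.07,0,0,0.011,0,-0.07,0,0,0.015,0,-0.07,0,0,0.018,0,-0.07,0,0,0.02,0,-0.07,0,0,0.02,0,-0.07,0,0]

```text
clock: 11.68
tcp_pos: [0.5888, -0.0897, 0.0338]
orientation: [-0.002, 0.706, 0.708, -0.003]
wrist_force: [-14.3, -3.1, 8.8]
finger_gap: 0.0
grip_force: 8.2
```

Request:
move_arm:
  moves: [0.002,0,0,0,0,0.003,0,0,0,0,0.003,0,0,0,0]

```text
clock: 11.93
tcp_pos: [0.5897, -0.0899, 0.0336]
orientation: [-0.003, 0.706, 0.708, -0.005]
wrist_force: [-18.8, -4.5, 13.2]
finger_gap: -0.0
grip_force: 11.7
```

Both levers now feel equally stiff at the end, so I'll retreat and check.

Request:
move_arm:
  moves: [-0.008,0,0,0,0,-0.016,0,0.01,0,0,-0.025,-0.01,0.045,0,0,-0.035,-0.04,0.08,0,0,-0.05,-0.075,0.1,0,0,-0.06,-0.11,0.12,0,0,-0.075,-0.145,0.14,0,0,-0.09,-0.18,0.16,0,0,-0.105,-0.215,0.18,0,0,-0.12,-0.25,0.18,0,0,-0.12,-0.25,0.18,0,0]

```text
clock: 12.85
tcp_pos: [0.4749, -0.3459, 0.2168]
orientation: [0.005, 0.708, 0.707, -0.001]
wrist_force: [1.2, 0.3, -0.1]
finger_gap: -0.0001
grip_force: 0.0
```

Run:
```python
from h import *
s=shot('scene','s5');t=shot('top','t5')
a=s['pixels'][180:310,270:470,::-1]; b=t['pixels'][140:300,205:375,::-1]
cv2.imwrite('pics/c5.png',cv2.resize(a,None,fx=4,fy=4,interpolation=cv2.INTER_CUBIC))
cv2.imwrite('pics/d5.png',cv2.resize(b,None,fx=3.7,fy=3.7,interpolation=cv2.INTER_CUBIC))
```

```text
(no output)
```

View pics/d5.png

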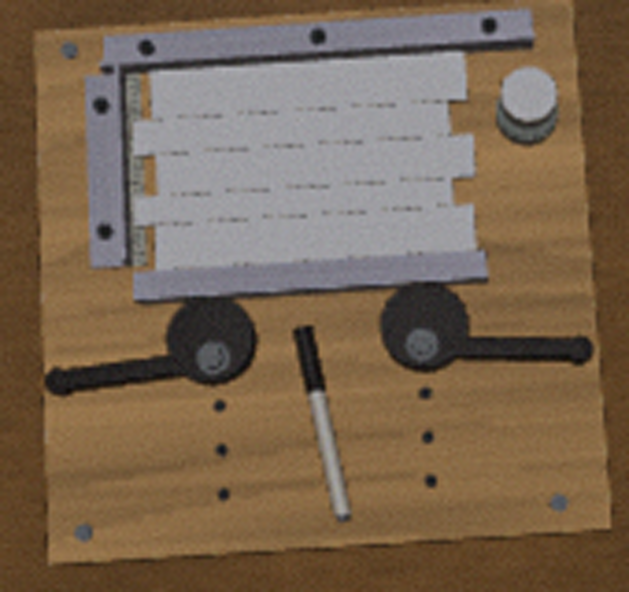

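View pics/c5.png

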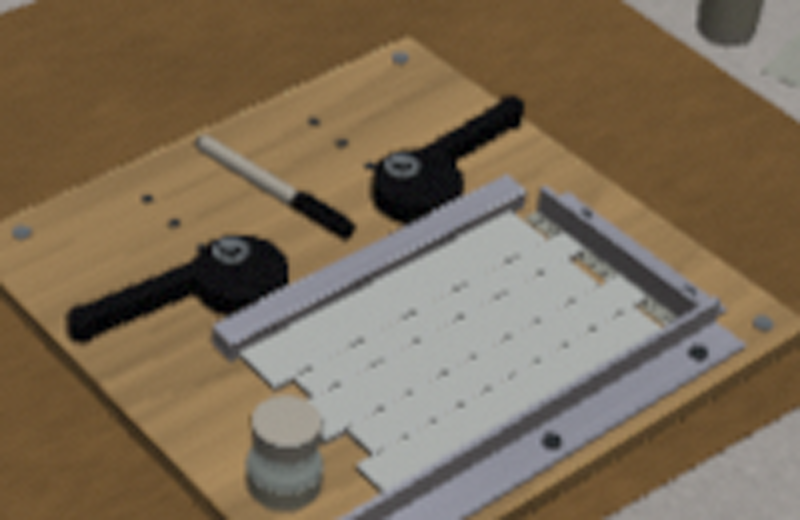

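The top crop shows the left tip at (60,381), the right tip at (579,350) and the bolts at (213,356) and (422,343). The strips are closed up against the back fence, and the pen and jar haven't moved.

Run:
```python
from plan import *
t=pickle.load(open('t5.pkl','rb'));s=pickle.load(open('s5.pkl','rb'))
T=lambda e:(205+(e[0]+.5)/3.7-.5,140+(e[1]+.5)/3.7-.5); S=lambda e:(270+(e[0]+.5)/4-.5,180+(e[1]+.5)/4-.5)
print(qfit(t,'L',T((60,381))),qfit(t,'R',T((579,350))),qfit(s,'L',S((510,110))),qfit(s,'R',S((84,322))))
w={k:onz(t,*T(e),z)[:2] for k,e,z in [('bL',(213,356),.045),('bR',(422,343),.045),('tL',(60,381),.037),('tR',(579,350),.037)]}
y=w['bL']-w['bR'];y/=np.linalg.norm(y);x=np.array([y[1],-y[0]]);print('board yaw',np.arctan2(-y[0],y[1]))
for b,k,sg in(('bL','tL',1),('bR','tR',-1)):
    d=w[k]-w[b];print(k,np.linalg.norm(d),1.7-np.arctan2(-d@x,sg*d@y))
```

```text
(np.float64(1.6184436282567363), np.float64(0.6034760228120145)) (np.float64(1.6086655367355582), np.float64(0.5877625613289282)) (np.float64(1.6200536511149763), np.float64(1.7925400699349012)) (np.float64(1.661007400238914), np.float64(0.812393780361038))
board yaw 0.04331552184125687
tL 0.10478917947850865 1.61249923476271
tR 0.10490427236651997 1.6044533907918046
```

Those angles leave too little margin, so I'll measure them to subpixel by fitting the far top edge of each arm, using the fence as the reference.

Run:
```python
from plan import *
cs=[env.read_camera('top') for _ in range(8)]
c=cs[0]; g=np.mean([k['pixels'].astype(float).mean(2) for k in cs],0)
cv2.imwrite('pics/avg.png',g)
c_,k=np.cos(p[2]),np.sin(p[2])
def W(b,z): return [p[0]+c_*b[0]-k*b[1],p[1]+k*b[0]+c_*b[1],z]
def B(w): d=w[:2]-np.array(p[:2]); return np.array([c_*d[0]+k*d[1],-k*d[0]+c_*d[1]])
from scipy.ndimage import map_coordinates
def line(ys,x0,x1,z,name,near=False):
    pts=[]
    for y in ys:
        xs=np.linspace(x0(y),x1(y),80); uv=proj(c,[W((x,y),z) for x in xs])
        v=map_coordinates(g,[uv[:,1],uv[:,0]],order=1); d=np.gradient(v)
        w=np.clip(d,0,None) if not near else np.clip(-d,0,None); i=w.argmax(); sl=slice(max(i-12,0),i+13)
        pts.append((y,(w[sl]*xs[sl]).sum()/w[sl].sum()))
    pts=np.array(pts); m=np.polyfit(pts[:,0],pts[:,1],1); r=pts[:,1]-np.polyval(m,pts[:,0])
    ok=abs(r)<2*np.median(abs(r))+2e-4; m=np.polyfit(pts[ok,0],pts[ok,1],1)
    print(name,'slope',m[0].round(4),'x at mid',np.polyval(m,ys.mean()).round(4),'rms',r[ok].std().round(5)); return m
L=line(np.linspace(.108,.163,23),lambda y:-.004-.09*(y-.07),lambda y:.022-.09*(y-.07),.037,'L far')
R=line(np.linspace(-.163,-.108,23),lambda y:-.004-.09*(-y-.07),lambda y:.022-.09*(-y-.07),.037,'R far')
L2=line(np.linspace(.108,.163,23),lambda y:-.028-.09*(y-.07),lambda y:.0-.09*(y-.07),.030,'L near',True)
R2=line(np.linspace(-.163,-.108,23),lambda y:-.028-.09*(-y-.07),lambda y:.0-.09*(-y-.07),.030,'R near',True)
F=line(np.linspace(-.09,.11,60),lambda y:.203,lambda y:.225,.040,'fence',)
F2=line(np.linspace(-.17,.17,60),lambda y:-.14,lambda y:-.12,.018,'board front')
bb=line(np.linspace(-.1,.1,60),lambda y:.035,lambda y:.05,.034,'bar back')
```

```text
L far slope -0.0742 x at mid 0.0022 rms 0.00023
R far slope 0.0675 x at mid 0.0021 rms 0.00015
L near slope -0.0741 x at mid -0.0132 rms 0.00029
R near slope 0.0718 x at mid -0.0134 rms 0.0001
fence slope -0.0011 x at mid 0.2084 rms 0.00012
board front slope -0.0005 x at mid -0.1287 rms 0.00041
bar back slope -0.0002 x at mid 0.0444 rms 0.00045[ WARN:0@4.253] global loadsave.cpp:1063 imwrite_ Unsupported depth image for selected encoder is fallbacked to CV_8U.
```

The fits give about 1.626 rad (left) and 1.63 rad (right), with the fence and board edges agreeing to 0.001 rad. That's past 1.6 with a safe margin. The bar is square, its centre is near x 54 mm, and the robot is clear, so I'll let it settle for a second and then hand in.

Request:
move_arm:
  moves: [0,0,0,0,0,0,0,0,0,0,0,0,0,0,0,0,0,0,0,0,0,0,0,0,0,0,0,0,0,0]

```text
clock: 13.85
tcp_pos: [0.4752, -0.3393, 0.2123]
orientation: [0.0, 0.706, 0.708, 0.0]
wrist_force: [1.0, -0.4, -0.3]
finger_gap: 0.0001
grip_force: 0.0
```

```bash
python3 -c "
from workcell import env
print(env.hand_in())"
```

```text
the job is handed in; nothing more can be done
None
```

I closed both cam levers to about 1.63 rad (measured from the images), clamping the bar square with the strips closed up against the back fence, and handed the job in at about 14 s; the hand-in returned no verdict.

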